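Clear the stand and stack the model cases

ROBOT

A 6-joint arm with a two-finger parallel gripper is mounted at the origin on the work surface. World frame = base frame: x ahead of the robot, y to its left, z up, the work surface at z = 0. Lengths are in m, angles in degrees, forces in N, time in s.
With the tool pointing down it reaches from about 0.4 to 0.825 m from the base axis. Payload 7 kg.
Tool frame: the origin (TCP) lies between the finger pads; the fingertips stand 19 mm ahead of it and the grasp point (between the pads) is the TCP; z points along the fingers, y is the line along which they close (so a half turn about z gives the same grasp; the last joint's range is limited). The gripper opens to 88 mm and grips with 3 to 60 N. Pads are 19 mm wide; open, the fingers measure 130 mm over their backs; the gripper's body (78 mm by 193 mm) begins 47 mm behind the grasp point.
Start: joints at [81.595, 20.546, 0.682, 0, -70.136, -16.507], TCP at [0.284, 0.612, 0.246] pointing down, gripper open.
Joint ranges: [-176.03, 176.03], [-82.01, 121.73], [-58.28, 71.71], [-173.87, 95.51], [-174.79, -0.11], [-173.66, 173.66]. Speed limits (degrees/s): [136.94, 136.94, 172.46, 180, 180, 180].

INTERFACE

Orientations are given as [roll, pitch, yaw] about the fixed x, y, z axes, in that order (R = Rz(yaw) Ry(pitch) Rx(roll)).
In Python, from plant import get_obs, snapshot, close_job, spot_in, spot_point gives the robot as it stands.
- The arm moves only by the tool play_rows, never from a script. Its argument "plan" is a list of rows, each a list of 6 numbers: the shift along the tool's x, y, z in cm, then the turn, a rotation vector about the tool's x, y, z in degrees. A call has 1 to 20 rows; each row shifts and turns the commanded pose from where the row before left it, along the tool's axes as they then stand; what a row does not reach is not made up. A row lasts 1/12 s, in which the tool goes at most 41.7 mm and 7.16 degrees, less where a joint would pass 70% of its speed; a pose out of reach is approached as far as the arm can. A call is refused whole if a number of a shift passes 4.17 or a number of a turn 7.16, either way. A call with a gripper value outside its range is refused whole. "grip" is the finger opening in cm, from 0 to 8.76, set as the call begins (left out, the last holds). The fingers move at their own pace and stop on an object; the grip force is fixed at half the most. Time passes only in rows, so rows that do not move let the fingers close. It gives the time, the measured TCP pose, the force, the opening and the grip force at its end, in the units of the state.
- get_obs(): the state, without advancing time (a new reading comes with each control period).
- snapshot(name): name is "side" or "top" or "wrist"; returns a dict with "frame" (480x640x3 uint8, red, green, blue), "fx", "fy", "cx", "cy" (pixels), "position" and "attitude" of the camera in the world. Camera axes: x right, y down, z forward; pixel columns grow to the right and rows downward; lengths in m; the calibration is good to about 2 mm. A picture is of the moment at which its call begins. There is no depth.
- close_job(): hands the job in; it is judged then, once.
Trained networks look in the newest picture that a camera, given by its name, has taken for a name from the list of things; names that differ only in an ending like _2 or _b are one class to them, and where a whole thing is asked for, a point or a joint stands for the part that bears it (a point fixed in the world has none). Each returns a list of dicts, best first, with "score" (0 to 1); they miss things now and then, are a little off and sometimes report something else, mostly with a low value. They report only what shows in the picture. A call takes as long as a camera call. They do not tell look-alikes from the thing itself.
- spot_in(camera, thing): "position" ([x, y, z] in m, in world coordinates, good to about 4 mm: the middle of the surface that is visible of it).
- spot_point(camera, thing): "position" ([x, y, z] in m, in world coordinates, good to about 4 mm: a listed point, or the origin of a listed thing).
The state is a dict: "clock": time; "joint_pos": joint angles; "qvel": joint speeds; "tau": joint torques, N m; "tool_pos": TCP position; "orientation": TCP orientation; "force": force on the tool from outside, world axes, zero at the start; "moment": the same for the moment, N m; "opening": finger opening in m; "gripper_force": force on a finger pad.
Only numpy, scipy, OpenCV 4.12 (cv2) and the standard library are available. Lean on these libraries where they do the work, as an engineer would, in place of code of your own. Each camera call takes 0.05 s, during which the arm holds its last target. There are 200 camera calls.

TASK

First use the scraper block to wipe all the resin chips off the white plate into the catch trough along its edge, without touching the chips with the fingers, and stand the scraper back upright on its cork pad. Only then stack all the cardboard cases flat, lids up, in one column on the middle of the plate, the largest at the bottom and each smaller one centred squarely on the one below, their long sides along the direction from the plate towards the trough. Leave everything else where it stands.

Things in the scene. Friction and masses are not known exactly. Their poses are not given: they have to be found in the camera images.
- stand: fixed stand: white-topped plate 160 (its x) x 150 (y) mm, top 50 mm above the table; open dark steel catch trough along its +x edge, away from the robot. Origin on the table under the plate's middle, z up; plate spans x -80..80, y -75..75 mm. Trough inside: x 80..135, y -70..70 mm, floor 4 mm up, walls 5 mm thick, rims level with the plate's top
- stand_mid (a point): the middle of the plate's top surface, 50 mm above the table; axes as the stand's; the chips start with their centres at x -30..60, y -45..45 mm from here
- pad: fixed thin cork parking pad for the scraper, 60 (its x) x 130 (its y) x 4 mm; origin at the centre of its underside on the table
- scraper: loose scraper block of wood with a black rubber foot, 28 (its x) x 100 (its y) x 62 mm (z up), 0.18 kg; stands upright on the pad at the start, long side along the pad's y. The wood, from 12 mm up, is 28 mm thick; the foot below it is 22 mm thick. Front and back are alike. Origin at the centre of its underside
- chip_1: loose grey resin chip 20 x 15 x 9 mm, 12 g, lying on the plate at the start, or absent; origin at the centre of its underside
- chip_2: loose grey resin chip 22 x 14 x 10 mm, 12 g, lying on the plate at the start, or absent; origin at the centre of its underside
- chip_3: loose grey resin chip 18 x 18 x 9 mm, 12 g, lying on the plate at the start, or absent; origin at the centre of its underside
- chip_4: loose grey resin chip 20 x 16 x 10 mm, 12 g, lying on the plate at the start, or absent; origin at the centre of its underside
- chip_5: loose grey resin chip 18 x 14 x 10 mm, 12 g, lying on the plate at the start, or absent; origin at the centre of its underside
- case_1: closed cardboard case, 132 x 68 x 42 mm (its x, y, z), the largest of the five kinds, about 0.04 to 0.18 kg, always there; rigid; starts flat on the table, lid up; origin at the centre of its underside
- case_2: closed cardboard case, 117 x 62 x 38 mm (its x, y, z), the second largest of the five kinds, about 0.04 to 0.18 kg, or absent; rigid; starts flat on the table, lid up; origin at the centre of its underside
- case_3: closed cardboard case, 102 x 56 x 36 mm (its x, y, z), the third largest of the five kinds, about 0.04 to 0.18 kg, or absent; rigid; starts flat on the table, lid up; origin at the centre of its underside
- case_4: closed cardboard case, 87 x 50 x 34 mm (its x, y, z), the second smallest of the five kinds, about 0.04 to 0.18 kg, or absent; rigid; starts flat on the table, lid up; origin at the centre of its underside
- case_5: closed cardboard case, 72 x 44 x 30 mm (its x, y, z), the smallest of the five kinds, about 0.04 to 0.18 kg, or absent; rigid; starts flat on the table, lid up; origin at the centre of its underside
- hill: bystander: blue plastic terraced hill, 90 mm across, 38 mm high, loose; origin at the centre of its underside
- knight: bystander: dark rosewood chess knight, base 42 mm across, about 80 mm high, loose; origin at the centre of its underside
- paperweight: bystander: clear glass dome, 72 mm across, 42 mm high, loose; origin at the centre of its underside
- square: bystander: aluminium angle square lying flat, 5 mm thick: leg along its x 150 x 22 mm, centred on the origin, second leg from its -x end to y = 106 mm; loose
- jar: bystander: small jar, 44 mm across, 60 mm high, loose; origin at the centre of its underside
- glue: bystander: glue bottle, 40 mm across, 100 mm high, loose; origin at the centre of its underside
Not all that is in view belongs to the job. What is shaped like the scraper but pink is not meant.

How it is judged (in metres and radians):
On the way, in this order (a step that is already met when the one before it is completed fails the run):
1. the scraper has been brought over the plate (horizontal distance between scraper and stand_mid below 0.12 m), for 0.1 s.
2. all chips lie in the trough (x of chip_1 in the frame of stand between 0.075 and 0.14 m and y of chip_1 in the frame of stand between -0.075 and 0.075 m and z of each of chip_1, chip_2, chip_3, chip_4, chip_5 in the frame of stand below 0.042 m and x of chip_2 in the frame of stand between 0.075 and 0.14 m and y of chip_2 in the frame of stand between -0.075 and 0.075 m and x of chip_3 in the frame of stand between 0.075 and 0.14 m and y of chip_3 in the frame of stand between -0.075 and 0.075 m and x of chip_4 in the frame of stand between 0.075 and 0.14 m and y of chip_4 in the frame of stand between -0.075 and 0.075 m and x of chip_5 in the frame of stand between 0.075 and 0.14 m and y of chip_5 in the frame of stand between -0.075 and 0.075 m), for 0.2 s.
3. the scraper stands on its pad again, released, the chips are in the trough, and no case is on the plate yet (all of step 2 and horizontal distance between scraper and pad below 0.03 m and angle between scraper's own z axis and vertical below 0.1 rad and z of scraper in the frame of pad below 0.012 m and linear speed of scraper below 0.02 m/s and contact force between the fingers and scraper below 0.1 N and horizontal distance between each of case_1, case_2, case_3, case_4, case_5 and stand_mid above 0.1 m), for 0.2 s.
At the end, for the whole second after the job is handed in: Chips in the trough (below 42 mm); scraper upright on its pad, within 30 mm of its centre; cases flat in one column, larger below, within 20 mm of the plate middle, 10 mm of one another's centres and 0.12 rad of the stand's x; all released, at rest (all of step 2 and horizontal distance between scraper and pad below 0.03 m and angle between scraper's own z axis and vertical below 0.1 rad and z of scraper in the frame of pad below 0.012 m and linear speed of each of scraper, case_1, case_2, case_3, case_4, case_5 below 0.02 m/s and contact force between the fingers and scraper below 0.1 N and horizontal distance between each of case_1, case_2, case_3, case_4, case_5 and stand_mid below 0.02 m and angle between the x axis of each of case_1, case_2, case_3, case_4, case_5 and the x axis of stand, either way round below 0.12 rad and angle between each of case_1, case_2, case_3, case_4, case_5's own z axis and vertical below 0.08 rad and z of each of case_1, case_2, case_3, case_4, case_5 in the frame of stand_mid above -0.01 m and horizontal distance between case_1 and case_2 below 0.01 m and z of each of case_2, case_3, case_4, case_5 in the frame of case_1 above 0.02 m and horizontal distance between each of case_1, case_2 and case_3 below 0.01 m and horizontal distance between each of case_1, case_2, case_3 and case_4 below 0.01 m and horizontal distance between each of case_1, case_2, case_3, case_4 and case_5 below 0.01 m and z of each of case_3, case_4, case_5 in the frame of case_2 above 0.02 m and z of each of case_4, case_5 in the frame of case_3 above 0.02 m and z of case_5 in the frame of case_4 above 0.02 m); the robot touches nothing.
It fails at once if the fingers touch a chip (contact force between the fingers and chip_1 above 0.5 N or contact force between the fingers and chip_2 above 0.5 N or contact force between the fingers and chip_3 above 0.5 N or contact force between the fingers and chip_4 above 0.5 N or contact force between the fingers and chip_5 above 0.5 N).
It fails at once if a bystander is pushed more than 60 mm away or knocked over (distance of any of hill, knight, paperweight, square, jar, glue from where it was at the start of the episode above 0.06 m or angle between any of hill, knight, paperweight, square, jar, glue's own z axis and vertical above 0.6 rad).
Of chip_1, chip_2, chip_3, chip_4, chip_5 only 3 to 5 are there at a start; the rules pass over those that are not, and their reading is None.
Of case_2, case_3, case_4, case_5 only 2 to 4 are there at a start; the rules pass over those that are not, and their reading is None.
At some moment in a run one of case_1 may be knocked a few centimetres aside while the robot is not near it.
Once in a run the grip may slacken for a moment while it holds something.
It also fails if it takes over 210 s, if anything falls off the work surface, if the arm or the gripper's body presses on something with over 40 N, if the wrist force passes 120 N, or if a joint passes its speed limit or range.

## Working session

There is one attempt and no reset: what is moved stays moved. The work goes in short steps, Python scripts to look and compute and a tool call to move; the robot and the scene stay as the last step left them, time stands still between calls to the robot, and variables do not carry over. Pictures are saved under pics/ and viewed, at most 14 in all, crops included, and the job is handed in when it is done.

Besides the shell and the picture viewer there is one more tool, called after "Request:" as a command line: name --pt "numbers of a row" for each row, then --argument value for the rest. play_rows: Moves the arm, as the interface text tells. Its arguments: {"type":"object","properties":{"plan":{"type":"array","items":{"type":"array","items":{"type":"number"}}},"grip":{"type":"number"}},"required":["plan"]}

```bash
mkdir -p pics; ls
cat > h.py <<'E'
import numpy as np, cv2, sys
from plant import *
from scipy.spatial.transform import Rotation as R
def save(n,f):
    s=snapshot(n); cv2.imwrite(f'pics/{f}.png',s['frame'][:,:,::-1]); return s
E
python3 - <<'E'
from h import *
o=get_obs(); print(o['clock'],o['tool_pos'],o['orientation'],o['opening'])
for n in ['top','side']:
    s=save(n,n+'0'); print(n,s['fx'],s['fy'],s['cx'],s['cy'],s['position'],s['attitude'])
    for t in ['stand','stand_mid','pad','scraper','chip_1','case_1','case_2','case_3','case_4','case_5','hill','knight','paperweight','square','jar','glue']:
        for f,l in((spot_point,'P'),):
            print(t,l,[(np.round(d['position'],3).tolist(),round(d['score'],2)) for d in f(n,t)][:6])
E
```

```text
pics
0.0 [0.28417278 0.61177984 0.2446131 ] [ 1.79905254e+02 -1.03556583e-02 -2.49199099e+01] 0.08760847427264132
top 584.7697734447844 584.7697734447844 325.2192684110187 247.050645273282 [ 0.2957843  -0.00572457  1.40706255] [-169.10758114   -0.49443103  -88.46927551]
stand P [([0.568, -0.011, -0.003], 0.85)]
stand_mid P [([0.576, -0.015, 0.052], 0.96)]
pad P [([0.614, -0.249, -0.0], 0.76), ([0.692, -0.388, -0.001], 0.46), ([0.608, 0.265, -0.0], 0.38)]
scraper P [([0.765, -0.248, -0.001], 0.64), ([0.61, -0.24, 0.004], 0.57)]
chip_1 P [([0.554, 0.022, 0.054], 0.47), ([0.592, -0.008, 0.049], 0.43), ([0.556, -0.044, 0.047], 0.42)]
case_1 P [([0.609, 0.265, 0.0], 0.81), ([0.4, -0.238, 0.003], 0.62), ([0.531, -0.46, 0.003], 0.61)]
case_2 P [([0.609, 0.265, 0.0], 0.81), ([0.4, -0.238, 0.003], 0.62), ([0.531, -0.46, 0.003], 0.61)]
case_3 P [([0.609, 0.265, 0.0], 0.81), ([0.4, -0.238, 0.003], 0.62), ([0.531, -0.46, 0.003], 0.61)]
case_4 P [([0.609, 0.265, 0.0], 0.81), ([0.4, -0.238, 0.003], 0.62), ([0.531, -0.46, 0.003], 0.61)]
case_5 P [([0.609, 0.265, 0.0], 0.81), ([0.4, -0.238, 0.003], 
[... 999 characters left out ...]
261, 0.0], 0.94), ([0.53, -0.452, -0.001], 0.74)]
case_3 P [([0.403, -0.235, 0.001], 0.95), ([0.606, 0.261, 0.0], 0.94), ([0.53, -0.452, -0.001], 0.74)]
case_4 P [([0.403, -0.235, 0.001], 0.95), ([0.606, 0.261, 0.0], 0.94), ([0.53, -0.452, -0.001], 0.74)]
case_5 P [([0.403, -0.235, 0.001], 0.95), ([0.606, 0.261, 0.0], 0.94), ([0.53, -0.452, -0.001], 0.74)]
hill P [([0.775, 0.167, -0.001], 0.67)]
knight P [([0.701, 0.395, 0.004], 0.79)]
paperweight P [([0.691, -0.387, 0.002], 0.87)]
square P [([0.382, -0.029, -0.006], 0.96)]
jar P [([0.348, 0.44, 0.003], 0.65), ([0.689, -0.383, -0.001], 0.49), ([0.607, -0.242, 0.002], 0.39)]
glue P [([0.337, -0.449, 0.0], 0.94), ([0.53, -0.457, -0.002], 0.4)]
```

View pics/top0.png

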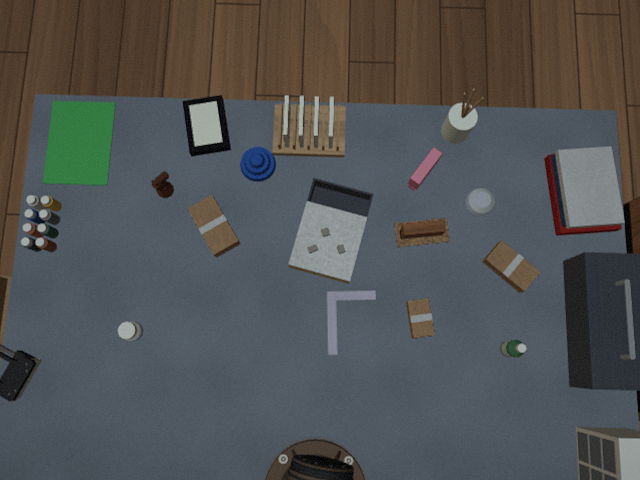

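View pics/side0.png

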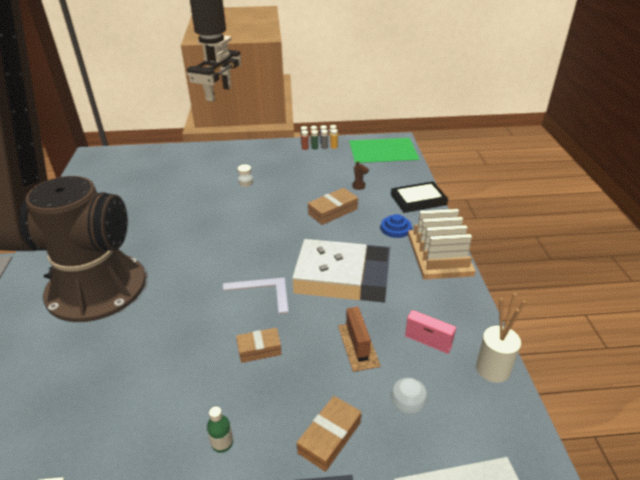

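Top: the chips are at (312,248), (325,232) and (341,249). The cases are at (213,226), (512,266) and (421,318). The brown scraper on the cork pad is at (422,230), and the pink look-alike at (425,168) is rejected. Next I fit box models to both views.

```bash
cat >> h.py <<'E'
from scipy.optimize import minimize
CASES={1:(.132,.068,.042),2:(.117,.062,.038),3:(.102,.056,.036),4:(.087,.050,.034),5:(.072,.044,.030)}
def proj(s,P):
    C=R.from_euler('xyz',s['attitude'],degrees=True).as_matrix()
    q=(np.asarray(P)-s['position'])@C
    return np.c_[s['fx']*q[:,0]/q[:,2]+s['cx'],s['fy']*q[:,1]/q[:,2]+s['cy']]
def unproj(s,uv,z):
    C=R.from_euler('xyz',s['attitude'],degrees=True).as_matrix()
    uv=np.atleast_2d(uv).astype(float)
    d=np.c_[(uv[:,0]-s['cx'])/s['fx'],(uv[:,1]-s['cy'])/s['fy'],np.ones(len(uv))]@C.T
    p=np.array(s['position']); return p+d*((z-p[2])/d[:,2])[:,None]
def box(x,y,yaw,dims,z0=0):
    l,w,h=dims; c=np.array([[a*l/2,b*w/2] for a in(-1,1) for b in(-1,1)])
    m=np.array([[np.cos(yaw),-np.sin(yaw)],[np.sin(yaw),np.cos(yaw)]]); c=c@m.T+[x,y]
    return np.r_[np.c_[c,np.full(4,z0)],np.c_[c,np.full(4,z0+h)]]
def sil(s,P,k=4):
    h=cv2.convexHull((proj(s,P)*k).astype(np.float32)).astype(np.int32)
    m=np.zeros((480*k,640*k),np.uint8); cv2.fillConvexPoly(m,h,255)
    return cv2.resize(m,(640,480),interpolation=cv2.INTER_AREA)/255.
def mask(s,xy,z,fn,r=.11):
    f=s['frame'].astype(int); m=fn(f).astype(np.uint8)
    m=cv2.morphologyEx(m,cv2.MORPH_OPEN,np.ones((3,3)))
    n,l,st,ce=cv2.connectedComponentsWithStats(m)
    u=proj(s,[[*xy,z]])[0]
    b=min((i for i in range(1,n) if st[i,4]>60),key=lambda i:np.hypot(*(ce[i]-u)))
    return (l==b).astype(float)
def fit(views,masks,p0,dims,z0=0):
    def cost(p):
        c=0
        for s,m in zip(views,masks):
            t=sil(s,box(p[0],p[1],p[2],dims,z0)); c+=1-np.minimum(t,m).sum()/np.maximum(t,m).sum()
        return c/len(views)
    best=None
    for a in np.radians(range(0,180,30)) if len(p0)==2 else [p0[2]]:
        r=minimize(cost,[p0[0],p0[1],a],method='Nelder-Mead',options=dict(initial_simplex=np.array([p0[0],p0[1],a])+np.array([[0,0,0],[.012,0,0],[0,.012,0],[0,0,.3]]),xatol=3e-4,fatol=1e-4,maxiter=120))
        if best is None or r.fun<best.fun: best=r
    return best
brown=lambda f:(f[:,:,0]-f[:,:,2]>-3)&(f.sum(2)>130)
E
python3 - <<'E'
from h import *
v=[snapshot('top'),snapshot('side')]
for xy in [(.607,.263),(.402,-.236),(.53,-.456)]:
    ms=[mask(s,xy,.02,brown) for s in v]
    print(xy,[int(m.sum()) for m in ms])
    for k,d in CASES.items():
        r=fit(v,ms,xy,d); print('  ',k,round(r.fun,3),r.x[:2].round(4),round(np.degrees(r.x[2])%180,1))
white=lambda f:f.min(2)>125
for s in v:
  m=mask(s,(.576,-.015),.05,white); c=cv2.findContours((m).astype(np.uint8),0,2)[0]
  c=max(c,key=cv2.contourArea).reshape(-1,2); r=cv2.minAreaRect((unproj(s,c,.05)[:,:2]*1000).astype(np.float32)); print('plate',m.sum(),r)
E
```

```text
(0.607, 0.263) [733, 1313]
   1 0.314 [0.6084 0.2609] 32.1
   2 0.377 [0.6033 0.2558] 26.3
   3 0.423 [0.5959 0.2506] 20.1
   4 0.38 [0.579  0.2453] 124.3
   5 0.407 [0.5809 0.2439] 127.3
(0.402, -0.236) [390, 1332]
   1 0.615 [ 0.4183 -0.2296] 8.8
   2 0.525 [ 0.4102 -0.235 ] 9.6
   3 0.408 [ 0.4028 -0.2384] 9.5
   4 0.323 [ 0.4005 -0.2388] 8.6
   5 0.413 [ 0.408  -0.2356] 178.4
(0.53, -0.456) [663, 2926]
   1 0.398 [ 0.5338 -0.4532] 52.1
   2 0.307 [ 0.5295 -0.4572] 50.2
   3 0.358 [ 0.5346 -0.4511] 43.9
   4 0.405 [ 0.5402 -0.443 ] 36.5
   5 0.411 [ 0.5472 -0.4359] 151.9
plate 3912.0 ((573.500732421875, -15.761024475097656), (149.44161987304688, 158.94583129882812), 76.18550872802734)
plate 124870.0 ((350.04547119140625, 23.74749755859375), (1239.2528076171875, 1176.989501953125), 89.94756317138672)
```

Run:
```python
import cv2
a=cv2.imread('pics/top0.png')[190:300,280:460]; b=cv2.imread('pics/side0.png')[230:375,285:405]
a=cv2.resize(a,None,fx=3,fy=3); b=cv2.resize(b,None,fx=2.7,fy=2.7); import numpy as np
H=max(a.shape[0],b.shape[0]); p=lambda i:cv2.copyMakeBorder(i,0,H-i.shape[0],0,0,0)
c=np.hstack([p(a),p(b)]); c=cv2.resize(c,None,fx=min(1,800/c.shape[1]),fy=min(1,800/c.shape[1])); cv2.imwrite('pics/c1.png',c); print(c.shape)
```

```text
(363, 800, 3)
```

View pics/c1.png

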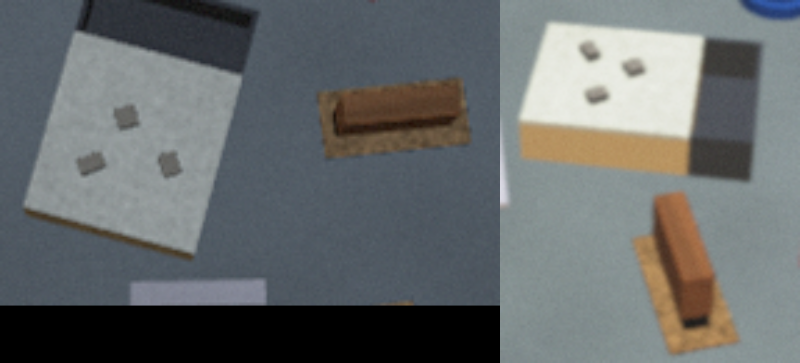

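The scraper choice is confirmed: brown, with a black foot, on cork. The cases are kinds 1, 2 and 4. I move above the scraper.

Request:
play_rows --pt "2.9 2.8 0 0 0 0" --pt "2.9 2.8 0 0 0 0" --pt "2.9 2.8 0 0 0 0" --pt "2.9 2.8 0 0 0 0" --pt "2.9 2.8 0 0 0 0" --pt "2.9 2.8 0 0 0 0" --pt "2.9 2.8 0 0 0 0" --pt "2.9 2.8 0 0 0 0" --pt "2.9 2.8 0 0 0 0" --pt "2.9 2.8 0 0 0 0" --pt "2.9 2.8 0 0 0 0" --pt "2.9 2.8 0 0 0 0" --pt "2.9 2.8 0 0 0 0" --pt "2.9 2.8 0 0 0 0" --pt "2.9 2.8 0 0 0 0" --pt "2.9 2.8 0 0 0 0" --pt "2.9 2.8 0 0 0 0" --pt "2.9 2.8 0 0 0 0" --pt "2.9 2.8 0 0 0 0" --pt "2.9 2.8 0 0 0 0"

```text
clock: 3.47
tool_pos: [0.5749, -0.1421, 0.2458]
orientation: [-180.0, -0.0, -24.9]
force: [0.4, 1.9, 1.0]
opening: 0.0877
gripper_force: 0.0
```

Request:
play_rows --pt "2.5 2.5 0 0 0 0" --pt "2.5 2.5 0 0 0 0" --pt "2.5 2.5 0 0 0 0" --pt "0 0 0 0 0 6" --pt "0 0 0 0 0 6" --pt "0 0 0 0 0 6" --pt "0 0 0 0 0 6" --pt "0 0 0 0 0 6" --pt "0 0 0 0 0 6" --pt "0 0 0 0 0 6" --pt "0 0 0 0 0 6" --pt "0 0 0 0 0 6" --pt "0 0 0 0 0 6" --pt "0 0 0 0 0 0" --pt "0 0 0 0 0 0"

```text
clock: 4.72
tool_pos: [0.6109, -0.2397, 0.2456]
orientation: [180.0, -0.0, -84.7]
force: [0.4, -0.3, 0.4]
opening: 0.0869
gripper_force: 0.0
```

Run:
```python
from h import *
o=get_obs(); print(o['clock'],o['tool_pos'],o['orientation'],o['joint_pos'])
s=save('wrist','w1'); print(s['fx'],s['cx'],s['cy'],s['position'],s['attitude'])
for t in ['scraper','pad']: print(t,[(np.round(d['position'],3).tolist(),round(d['score'],2)) for f in(spot_point,spot_in) for d in f('wrist',t)])
```

```text
4.7167 [ 0.61088749 -0.23965525  0.24556592] [ 1.79998221e+02 -8.33315297e-06 -8.47263118e+01] [-4.42559346e+00  1.87962028e+01 -1.88268823e+00  3.29107993e-04
 -6.93228610e+01  9.69916543e+00]
335.6130164604995 326.8031825201989 239.55291649516937 [ 0.61781714 -0.31172137  0.3846985 ] [ 1.64558776e+02 -1.57191761e-02 -1.74751639e+02]
scraper [([0.608, -0.245, 0.004], 0.97), ([0.764, -0.244, 0.005], 0.68), ([0.682, -0.386, 0.035], 0.7), ([0.76, -0.25, 0.062], 0.68)]
pad [([0.623, -0.262, 0.001], 0.57)]
```

View pics/w1.png

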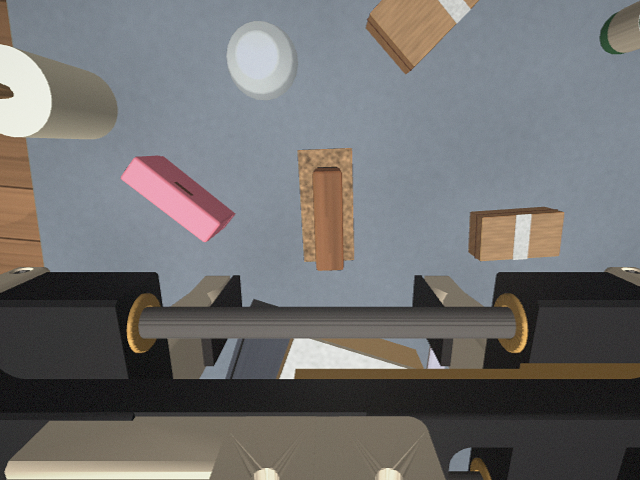

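Wrist view: the cork pad spans (299..353, 150..262) and the scraper's top face is around (328,220). The pink look-alike is at (180,198).

Run:
```python
from h import *
s=snapshot('wrist')
f=s['frame'].astype(int); b=(f[:,:,0]-f[:,:,2]>8).astype(np.uint8); b[275:]=0
n,l,st,ce=cv2.connectedComponentsWithStats(b); i=l[150+5,305]; m=(l==i).astype(np.uint8)
m[262:]=0
c=max(cv2.findContours(m,0,2)[0],key=cv2.contourArea).reshape(-1,2)
print('pad',st[i],cv2.minAreaRect((unproj(s,c,.004)[:,:2]*1000).astype(np.float32)))
# scraper top: smooth reddish, R-B bigger
hsv=cv2.cvtColor(s['frame'],cv2.COLOR_RGB2HSV)
for r in range(160,275,8): 
    row=hsv[r,295:360]; print(r,[295+j for j in np.where(row[:,1]>135)[0]][:1],[295+j for j in np.where(row[:,1]>135)[0]][-1:],)
g=cv2.inRange(hsv,(0,135,0),(30,255,255)); g=cv2.morphologyEx(g,cv2.MORPH_OPEN,np.ones((5,5)))
n,l,st,ce=cv2.connectedComponentsWithStats(g); i=l[220,328]; print(i,st[i])
c=max(cv2.findContours((l==i).astype(np.uint8),0,2)[0],key=cv2.contourArea).reshape(-1,2)
print('scr',cv2.minAreaRect((unproj(s,c,.066)[:,:2]*1000).astype(np.float32)))
# stand & chips refined
p=np.array([.5735,-.0158]);a=np.radians(-13.8);M=np.array([[np.cos(a),np.sin(a)],[-np.sin(a),np.cos(a)]])
for q in [(.554,.022),(.592,-.006),(.556,-.0435)]: print(M@(np.array(q)-p))
```

```text
pad [ 297  148   57  123 6180] ((611.817138671875, -244.9105224609375), (60.55078125, 130.95416259765625), 7.45546293258667)
160 [] []
168 [] []
176 [] []
184 [np.int64(341)] [np.int64(341)]
192 [np.int64(341)] [np.int64(341)]
200 [np.int64(341)] [np.int64(341)]
208 [np.int64(341)] [np.int64(341)]
216 [np.int64(315)] [np.int64(341)]
224 [np.int64(315)] [np.int64(315)]
232 [np.int64(341)] [np.int64(342)]
240 [np.int64(342)] [np.int64(342)]
248 [np.int64(342)] [np.int64(342)]
256 [np.int64(342)] [np.int64(342)]
264 [np.int64(317)] [np.int64(342)]
272 [] []
0 [     0      0    640    480 303919]
scr ((613.8966064453125, -173.4010009765625), (783.9924926757812, 509.4128112792969), 5.132242202758789)
[-0.02795368  0.03205747]
[0.01562836 0.01392998]
[-0.01038747 -0.03107476]
```

Request:
play_rows --pt "0.5 0.1 2 0 0 -1" --pt "0 0 3 0 0 0" --pt "0 0 3 0 0 0" --pt "0 0 3 0 0 0" --pt "0 0 3 0 0 0" --pt "0 0 2.5 0 0 0" --pt "0 0 2 0 0 0" --pt "0 0 1 0 0 0" --pt "0 0 0 0 0 0" --pt "0 0 0 0 0 0" --grip 8.7

```text
clock: 5.85
tool_pos: [0.6106, -0.2449, 0.0508]
orientation: [180.0, -0.0, -83.9]
force: [0.5, -0.3, 0.4]
opening: 0.087
gripper_force: 0.0
```

Request:
play_rows --pt "0 0 0 0 0 0" --pt "0 0 0 0 0 0" --pt "0 0 0 0 0 0" --pt "0 0 0 0 0 0" --pt "0 0 0 0 0 0" --pt "0 0 0 0 0 0" --pt "0 0 0 0 0 0" --pt "0 0 0 0 0 0" --pt "0 0 0 0 0 0" --pt "0 0 0 0 0 0" --grip 0

```text
clock: 6.68
tool_pos: [0.6103, -0.2447, 0.0505]
orientation: [180.0, -0.0, -83.9]
force: [0.3, 0.2, 0.4]
opening: 0.0279
gripper_force: 29.9
```

Request:
play_rows --pt "0 0 -1 0 0 0" --pt "0 0 -3 0 0 0" --pt "0 0 -3 0 0 0" --pt "0 0 -3 0 0 0" --pt "-3.2 0.93 0 0 0 0" --pt "-3.2 0.93 0 0 0 0" --pt "-3.2 0.93 0 0 0 0" --pt "-3.2 0.93 0 0 0 0" --pt "-3.2 0.93 0 0 0 0" --pt "-3.2 0.93 0 0 0 0" --pt "-3.2 0.93 0 0 0 0" --pt "-3 0.93 0 0 0 0" --pt "0 0 0 0 0 5" --pt "0 0 0 0 0 5" --pt "0 0 0 0 0 5" --pt "0 0 0 0 0 5" --pt "0 0 0 0 0 0" --pt "0 0 0 0 0 0"

```text
clock: 8.18
tool_pos: [0.5094, -0.0, 0.151]
orientation: [-180.0, 0.0, -103.8]
force: [0.2, 0.1, -1.2]
opening: 0.0279
gripper_force: 29.9
```

Run:
```python
from h import *
o=get_obs(); print(o['clock'],o['tool_pos'],o['orientation'],o['opening'],o['gripper_force'])
a=save('side','s2')['frame'][150:330,250:430]; b=save('top','t2')['frame'][160:300,260:440]
c=np.hstack([cv2.resize(a,(399,399)),cv2.resize(b,(400,399))]); cv2.imwrite('pics/c2.png',c[:,:,::-1])
for n in('side','top'): print([(np.round(d['position'],3).tolist(),round(d['score'],2)) for d in spot_point(n,'chip_1')])
```

```text
8.1833 [ 5.09364793e-01 -1.84689342e-05  1.50973839e-01] [-1.79987311e+02  1.11191572e-02 -1.03753754e+02] 0.027897550479222995 29.88618940114975
[([0.555, -0.044, 0.049], 0.61), ([0.592, -0.005, 0.047], 0.39), ([0.551, 0.02, 0.053], 0.38), ([0.771, 0.168, -0.003], 0.22)]
[([0.346, 0.439, 0.001], 0.73)]
```

View pics/c2.png

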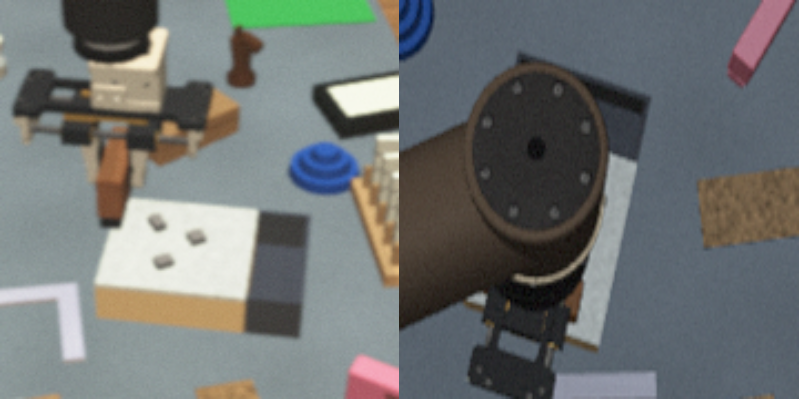

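The scraper is held upright and the chips are ahead of it at (157,222), (197,237) and (163,262) in the crop. I lower it and wipe.

Request:
play_rows --pt "0 0 2 0 0 0" --pt "0 0 2 0 0 0" --pt "0 0 1 0 0 0" --pt "0 0 0.35 0 0 0" --pt "0 0 0 0 0 0" --pt "0 0 0 0 0 0"

```text
clock: 8.88
tool_pos: [0.5097, -0.0, 0.0974]
orientation: [-180.0, -0.0, -103.9]
force: [0.1, 0.2, -0.6]
opening: 0.0276
gripper_force: 29.9
```

Request:
play_rows --pt "0 -0.8 0 0 0 0" --pt "0 -0.8 0 0 0 0" --pt "0 -0.8 0 0 0 0" --pt "0 -0.8 0 0 0 0" --pt "0 -0.8 0 0 0 0" --pt "0 -0.8 0 0 0 0" --pt "0 -0.8 0 0 0 0" --pt "0 -0.8 0 0 0 0" --pt "0 -0.8 0 0 0 0" --pt "0 -0.8 0 0 0 0" --pt "0 -0.8 0 0 0 0" --pt "0 -0.8 0 0 0 0" --pt "0 -0.8 0 0 0 0" --pt "0 -0.8 0 0 0 0" --pt "0 -0.8 0 0 0 0" --pt "0 -0.8 0 0 0 0" --pt "0 -0.8 0 0 0 0" --pt "0 -0.8 0 0 0 0" --pt "0 -0.8 0 0 0 0" --pt "0 0 0 0 0 0"

```text
clock: 10.55
tool_pos: [0.6586, -0.0369, 0.097]
orientation: [-180.0, -0.0, -103.9]
force: [-0.2, -0.1, -1.6]
opening: 0.0277
gripper_force: 29.9
```

Run:
```python
from h import *
o=get_obs(); print(o['clock'],o['tool_pos'],o['orientation'],o['opening'],o['gripper_force'],o['force'])
a=save('side','s3')['frame'][180:330,270:450]
cv2.imwrite('pics/c3.png',cv2.resize(a,(600,500))[:,:,::-1])
for n in('side',): print([(np.round(d['position'],3).tolist(),round(d['score'],2)) for d in spot_point(n,'chip_1')])
```

```text
10.55 [ 0.65864147 -0.036939    0.09698194] [-1.79951072e+02 -1.17523510e-03 -1.03916416e+02] 0.027692362641665448 29.91539776325226 [-0.21779514 -0.09940496 -1.56177761]
[([0.661, -0.037, 0.011], 0.37)]
```

View pics/c3.png

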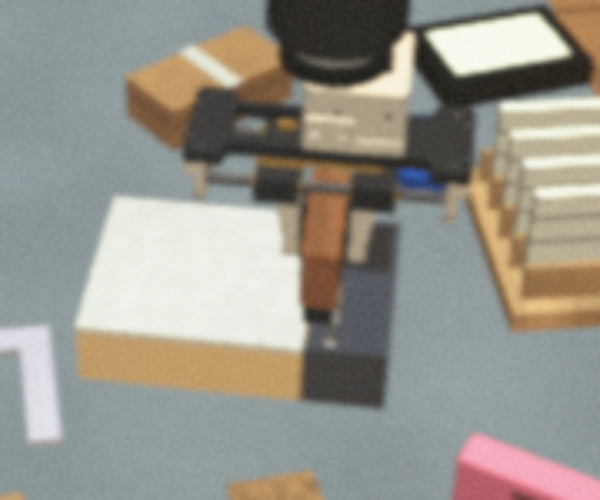

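Request:
play_rows --pt "0 0 -1 0 0 0" --pt "0 0 -2 0 0 0" --pt "0 0 -2 0 0 0" --pt "3 0 0 0 0 0" --pt "3 0 0 0 0 0" --pt "3 0 0 0 0 0" --pt "3 0 0 0 0 0" --pt "3 0 0 0 0 0" --pt "3 0 0 0 0 0" --pt "3.3 -0.3 0 0 0 0" --pt "0 0 0 0 0 -5" --pt "0 0 0 0 0 -5" --pt "0 0 0 0 0 -5" --pt "0 0 0 0 0 -5" --pt "0 0 0 0 0 0" --pt "0 0 0 0 0 0"

```text
clock: 11.98
tool_pos: [0.6086, -0.2439, 0.1479]
orientation: [-180.0, -0.0, -84.1]
force: [0.5, 0.0, -1.4]
opening: 0.0283
gripper_force: 29.9
```

Run:
```python
from h import *
o=get_obs(); print(o['clock'],o['tool_pos'],o['orientation'],o['opening'],o['gripper_force'],o['force'])
a=save('side','s4')['frame'][200:380,280:440]; b=save('top','t4')['frame'][165:300,280:460]
cv2.imwrite('pics/c4.png',np.hstack([cv2.resize(a,(400,450)),cv2.resize(b,(400,300+150))])[:,:,::-1])
for n in('side','top'):
  for t in('chip_1','scraper'): print(n,t,[(np.round(d['position'],3).tolist(),round(d['score'],2)) for d in spot_point(n,t)])
```

```text
11.9833 [ 0.60858587 -0.24390814  0.14787426] [-1.79962659e+02 -7.24447492e-03 -8.40536546e+01] 0.02825279161312006 29.914952516555786 [ 0.46019315  0.04401912 -1.3768151 ]
side chip_1 []
side scraper [([0.764, -0.248, 0.0], 0.9), ([0.606, -0.237, 0.095], 0.55)]
top chip_1 []
top scraper [([0.611, -0.239, 0.099], 0.6), ([0.696, -0.388, 0.001], 0.38)]
```

View pics/c4.png

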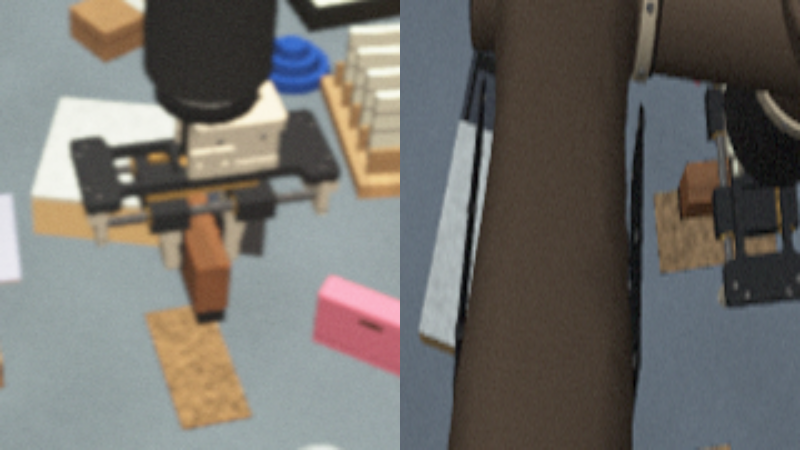

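Request:
play_rows --pt "0 -0.15 2 0 0 0" --pt "0 0 3 0 0 0" --pt "0 0 2 0 0 0" --pt "0 0 1.3 0 0 0" --pt "0 0 0.8 0 0 0" --pt "0 0 0.5 0 0 0" --pt "0 0 0.1 0 0 0" --pt "0 0 0 0 0 0" --pt "0 0 0 0 0 0"

```text
clock: 13.03
tool_pos: [0.6107, -0.244, 0.0507]
orientation: [-179.9, -0.0, -83.9]
force: [-0.2, 0.2, -1.2]
opening: 0.0279
gripper_force: 30.0
```

Request:
play_rows --pt "0 0 0 0 0 0" --pt "0 0 0 0 0 0" --pt "0 0 0 0 0 0" --pt "0 0 0 0 0 0" --pt "0 0 0 0 0 0" --pt "0 0 0 0 0 0" --pt "0 0 0 0 0 0" --pt "0 0 0 0 0 0" --grip 8.7

```text
clock: 13.7
tool_pos: [0.6102, -0.2439, 0.0501]
orientation: [-180.0, -0.0, -83.9]
force: [-0.0, 0.1, -0.4]
opening: 0.076
gripper_force: 0.0
```

Request:
play_rows --pt "0 0 -2 0 0 0" --pt "0 0 -3.5 0 0 0" --pt "0 0 -3.5 0 0 0" --pt "0 0 -3.5 0 0 0" --pt "0 0 -3.5 0 0 0" --pt "0 0 -4 0 0 0" --pt "-3.9 -0.4 0 0 0 0" --pt "-3.9 -0.4 0 0 0 0" --pt "-3.9 -0.4 0 0 0 0" --pt "-3.9 -0.4 0 0 0 0" --pt "-3.9 -0.4 0 0 0 0" --pt "-3.9 -0.4 0 0 0 0" --pt "-3.9 -0.4 0 0 0 0" --pt "-3.9 -0.4 0 0 0 0" --pt "-3.9 -0.4 0 0 0 0" --pt "-3.9 -0.4 0 0 0 0" --pt "-3.9 -0.4 0 0 0 0" --pt "-3.9 -0.4 0 0 0 0" --pt "-3.4 -0.4 0 0 0 0"

```text
clock: 15.28
tool_pos: [0.6081, 0.2633, 0.2501]
orientation: [-180.0, 0.0, -83.9]
force: [0.7, 0.1, 0.3]
opening: 0.0872
gripper_force: 0.0
```

Request:
play_rows --pt "0 0 0 0 0 6.4" --pt "0 0 0 0 0 6.4" --pt "0 0 0 0 0 6.4" --pt "0 0 0 0 0 6.4" --pt "0 0 0 0 0 6.4" --pt "0 0 0 0 0 6.4" --pt "0 0 0 0 0 6.4" --pt "0 0 0 0 0 6.4" --pt "0 0 0 0 0 6.4" --pt "0 0 0 0 0 6.4" --pt "0 0 0 0 0 0" --pt "0 0 0 0 0 0"

```text
clock: 16.28
tool_pos: [0.6086, 0.2607, 0.25]
orientation: [180.0, -0.0, -147.7]
force: [0.2, -0.0, -0.7]
opening: 0.0871
gripper_force: 0.0
```

Run:
```python
from h import *
o=get_obs(); print(o['clock'],o['tool_pos'],o['orientation'],o['joint_pos'])
a=save('side','s5')['frame'][200:380,280:440]; b=save('top','t5')['frame'][165:300,280:460]; w=save('wrist','w5')
cv2.imwrite('pics/c5.png',np.hstack([cv2.resize(a,(400,450)),cv2.resize(b,(400,300+150))])[:,:,::-1])
for n in('side','top','wrist'):
  for t in('chip_1','scraper','case_1'): print(n,t,[(np.round(d['position'],3).tolist(),round(d['score'],2)) for d in spot_point(n,t)])
```

```text
16.2833 [0.60859189 0.26074474 0.25002371] [ 1.79999830e+02 -5.05333094e-03 -1.47713069e+02] [ 4.00308661e+01  1.92002062e+01 -7.08810375e-01 -9.03220908e-04
 -7.00959678e+01 -9.77436277e+01]
side chip_1 [([0.529, -0.454, -0.002], 0.65), ([0.668, -0.013, 0.012], 0.5), ([0.661, -0.036, 0.009], 0.46)]
side scraper [([0.767, -0.249, 0.002], 0.92), ([0.61, -0.236, -0.0], 0.79)]
side case_1 [([0.404, -0.236, 0.0], 0.91), ([0.53, -0.454, -0.001], 0.83), ([0.611, 0.26, 0.001], 0.66), ([0.575, -0.015, 0.045], 0.21)]
top chip_1 [([0.657, -0.076, 0.014], 0.59), ([0.658, -0.04, 0.013], 0.48), ([0.673, -0.012, 0.01], 0.42)]
top scraper [([0.762, -0.245, 0.001], 0.84), ([0.609, -0.236, 0.003], 0.78), ([0.657, -0.075, 0.011], 0.68)]
top case_1 [([0.403, -0.239, 0.002], 0.97), ([0.606, 0.262, 0.003], 0.9), ([0.53, -0.457, 0.002], 0.62), ([0.61, -0.24, 0.005], 0.48)]
wrist chip_1 [([0.653, -0.075, 0.015], 0.65), ([0.665, -0.042, 0.011], 0.62), ([0.671, -0.014, 0.011], 0.56), ([0.578, -0.011, -0.001], 0.43)]
wrist scraper [([0.66, -0.04, 0.015], 0.32)]
wrist case_1 [([0.605, 0.263, -0.002], 0.91)]
```

View pics/c5.png

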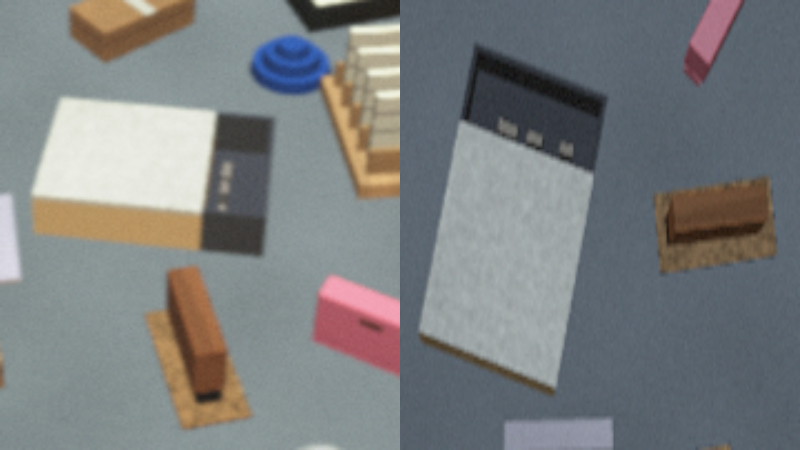

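View pics/w5.png

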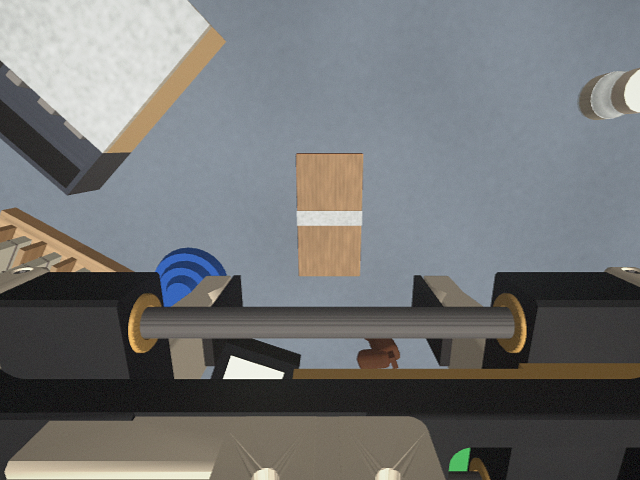

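Three chips lie in the trough and the scraper stands on its pad. The case 1 lid is at (297..362, 153..276) in the wrist view, and I measure it there.

```bash
cat >> h.py <<'E'
def lid(z,pre=None):
    s=snapshot('wrist'); f=s['frame'].astype(int)
    m=((f[:,:,0]-f[:,:,2]>8)|(f.min(2)>165)).astype(np.uint8); m[278:]=0
    m=cv2.morphologyEx(m,cv2.MORPH_CLOSE,np.ones((5,5)))
    n,l,st,ce=cv2.connectedComponentsWithStats(m)
    i=min((i for i in range(1,n) if st[i,4]>1500),key=lambda i:np.hypot(*(ce[i]-[328,210])))
    c=max(cv2.findContours((l==i).astype(np.uint8),0,2)[0],key=cv2.contourArea).reshape(-1,2)
    r=cv2.minAreaRect((unproj(s,c,z)[:,:2]*1000).astype(np.float32))
    B=cv2.boxPoints(r)/1000; e=[B[1]-B[0],B[2]-B[1]]; e=max(e,key=np.linalg.norm)
    c=np.array(r[0])/1000; yaw=np.degrees(np.arctan2(e[1],e[0]))
    print('lid',st[i],c.round(4),'size',np.round(r[1],1),'yaw',round(yaw%180,2)); return c,yaw
def go(xy,z,yaw):
    o=get_obs(); p=np.array(o['tool_pos']); a=np.radians(o['orientation'][2]); d=np.array([*xy,z])-p
    dy=(yaw-o['orientation'][2]+90)%180-90
    print('tool delta cm x %.2f y %.2f z %.2f turn %.1f'%(100*(d[0]*np.cos(a)+d[1]*np.sin(a)),100*(d[0]*np.sin(a)-d[1]*np.cos(a)),-100*d[2],-dy),'obs',p.round(4),round(o['orientation'][2],2),round(o['opening'],4),round(o['gripper_force'],1))
E
python3 -c "
from h import *
c,y=lid(.042); go(c,.029,y)"
```

```text
lid [ 296  153   67  124 8013] [0.6081 0.2618] size [132.   68.9] yaw 32.23
tool delta cm x -0.01 y 0.12 z 22.10 turn -0.1 obs [0.6086 0.2608 0.25  ] -147.9 0.0873 0.0
```

Request:
play_rows --pt "0 0.1 3 0 0 0" --pt "0 0 4 0 0 0" --pt "0 0 4 0 0 0" --pt "0 0 4 0 0 0" --pt "0 0 3 0 0 0" --pt "0 0 2 0 0 0" --pt "0 0 1.3 0 0 0" --pt "0 0 0.8 0 0 0" --pt "0 0 0 0 0 0" --pt "0 0 0 0 0 0"

```text
clock: 17.77
tool_pos: [0.6084, 0.2618, 0.0293]
orientation: [-180.0, 0.0, -147.9]
force: [0.6, -0.2, 0.5]
opening: 0.087
gripper_force: 0.0
```

Request:
play_rows --pt "0 0 0 0 0 0" --pt "0 0 0 0 0 0" --pt "0 0 0 0 0 0" --pt "0 0 0 0 0 0" --pt "0 0 0 0 0 0" --pt "0 0 0 0 0 0" --pt "0 0 -2 0 0 0" --pt "0 0 -3 0 0 0" --pt "0 0 -3 0 0 0" --pt "0 0 -3 0 0 0" --pt "0 0 -3 0 0 0" --pt "0 0 0 0 0 0" --grip 0

```text
clock: 18.77
tool_pos: [0.6109, 0.263, 0.1762]
orientation: [-180.0, 0.6, -147.9]
force: [1.6, 1.5, -0.3]
opening: 0.0681
gripper_force: 30.0
```

```bash
python3 -c "
from h import *
go((.5735,-.0158),.0775,-13.8)"
```

```text
tool delta cm x 18.00 y -21.62 z 9.87 turn 45.9 obs [0.6109 0.263  0.1762] -147.85 0.0681 30.0
```

Request:
play_rows --pt "2.25 -2.7 0 0 0 0" --pt "2.25 -2.7 0 0 0 0" --pt "2.25 -2.7 0 0 0 0" --pt "2.25 -2.7 0 0 0 0" --pt "2.25 -2.7 0 0 0 0" --pt "2.25 -2.7 0 0 0 0" --pt "2.25 -2.7 0 0 0 0" --pt "2.25 -2.7 0 0 0 0" --pt "0 0 0 0 0 6.5" --pt "0 0 0 0 0 6.5" --pt "0 0 0 0 0 6.5" --pt "0 0 0 0 0 6.5" --pt "0 0 0 0 0 6.5" --pt "0 0 0 0 0 6.5" --pt "0 0 0 0 0 6.9" --pt "0 0 0 0 0 0" --pt "0 0 0 0 0 0"

```text
clock: 20.18
tool_pos: [0.5701, -0.0171, 0.1688]
orientation: [-180.0, -0.0, 166.4]
force: [-0.9, 0.1, -1.8]
opening: 0.0679
gripper_force: 30.0
```

Run:
```python
from h import *
go((.5735,-.0158),.0800,-13.8)
s=save('wrist','w6'); cv2.imwrite('pics/w6s.png',cv2.resize(s['frame'][:,:,::-1],(480,360)))
```

```text
tool delta cm x -0.30 y 0.20 z 8.88 turn 0.2 obs [ 0.5701 -0.0171  0.1688] 166.4 0.0679 30.0
```

View pics/w6s.png

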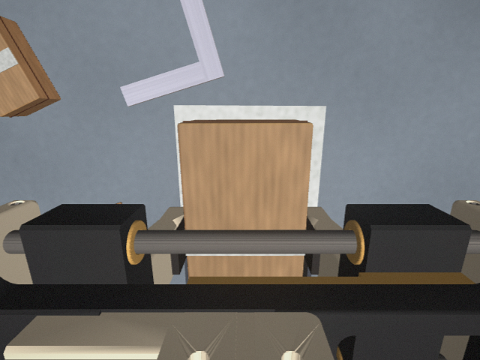

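The case hangs square to the plate, with the plate edge showing evenly at (174..326, 106). I lower it and release.

Request:
play_rows --pt "-0.3 0.2 2 0 0 0" --pt "0 0 2.5 0 0 0" --pt "0 0 2 0 0 0" --pt "0 0 1.2 0 0 0" --pt "0 0 0.7 0 0 0" --pt "0 0 0.4 0 0 0" --pt "0 0 0.1 0 0 0" --pt "0 0 0 0 0 0" --pt "0 0 0 0 0 0"

```text
clock: 20.98
tool_pos: [0.5743, -0.0156, 0.0808]
orientation: [180.0, 0.1, 166.2]
force: [0.8, -0.9, -0.9]
opening: 0.0681
gripper_force: 30.0
```

Request:
play_rows --pt "0 0 0 0 0 0" --pt "0 0 0 0 0 0" --pt "0 0 0 0 0 0" --pt "0 0 0 0 0 0" --pt "0 0 0 0 0 0" --pt "0 0 0 0 0 0" --pt "0 0 -1.5 0 0 0" --pt "0 0 -3 0 0 0" --pt "0 0 -4 0 0 0" --pt "0 0 -4 0 0 0" --pt "0 0 -4 0 0 0" --pt "0 0 -4 0 0 0" --pt "0 0 0 0 0 0" --pt "0 0 0 0 0 0" --grip 8.7

```text
clock: 22.15
tool_pos: [0.5748, -0.0155, 0.2882]
orientation: [179.8, 0.3, 166.2]
force: [0.5, 0.6, -0.5]
opening: 0.0871
gripper_force: 0.0
```

Run:
```python
from h import *
go((.53,-.456),.284,50)
s=save('wrist','w7'); f=s['frame'].astype(int)
# lid: brown within plate
m=(f[:,:,0]-f[:,:,2]>25).astype(np.uint8); m[278:]=0; m=cv2.morphologyEx(m,cv2.MORPH_CLOSE,np.ones((15,15)))
n,l,st,ce=cv2.connectedComponentsWithStats(m)
for i in range(1,n):
  if st[i,4]>1500:
    c=max(cv2.findContours((l==i).astype(np.uint8),0,2)[0],key=cv2.contourArea).reshape(-1,2); print(st[i],cv2.minAreaRect((unproj(s,c,.092)[:,:2]*1000).astype(np.float32)))
for n in ['wrist','side']:
  if n!='wrist': snapshot(n)
  for t in ['stand_mid','case_1']: print(n,t,[(np.round(d['position'],3).tolist(),round(d['score'],2)) for d in spot_point(n,t)])
```

```text
tool delta cm x -6.16 y -43.84 z 0.42 turn -63.8 obs [ 0.5748 -0.0155  0.2882] 166.19 0.0871 0.0
[  49   52   97   97 5187] ((417.0688171386719, -195.50900268554688), (80.0984878540039, 54.678138732910156), 9.207088470458984)
[ 291  151   70   60 4114] ((538.2597045898438, -7.683460235595703), (67.95716857910156, 57.74871826171875), 76.16873168945312)
[ 293  226   67   52 3366] ((609.7540283203125, -25.10321044921875), (67.95298767089844, 56.15349578857422), 76.15457153320312)
[   0  229   50   49 1691] ((539.8535766601562, -334.45867919921875), (50.36442947387695, 51.45442581176758), 61.29410934448242)
[ 115  234  106   44 2583] ((589.802978515625, -193.38568115234375), (48.82796859741211, 103.75205993652344), 7.4664812088012695)
wrist stand_mid []
wrist case_1 [([0.573, -0.016, 0.05], 0.94), ([0.397, -0.234, 0.002], 0.92)]
side stand_mid [([0.574, -0.015, 0.05], 0.82), ([0.661, -0.039, 0.011], 0.39), ([0.386, -0.03, -0.002], 0.34)]
side case_1 [([0.4, -0.238, -0.0], 0.86), ([0.528, -0.456, 0.0], 0.85), ([0.578, -0.016, 0.053], 0.75)]
```

View pics/w7.png

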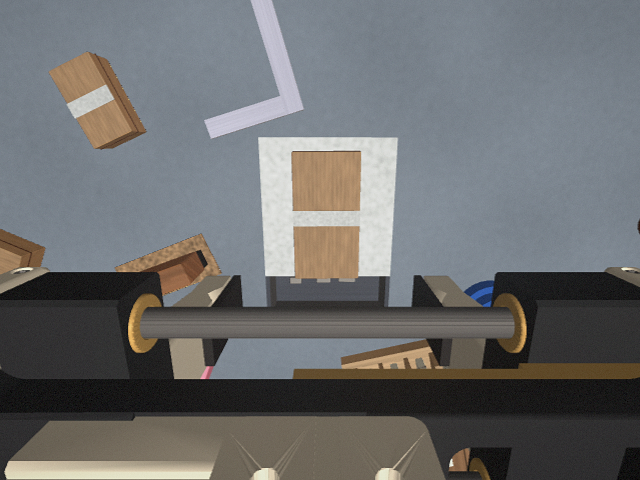

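Case 1 is centred at about (574,-16.5) mm at -13.8°. Next is case 2.

Request:
play_rows --pt "-0.56 -3.99 0 0 0 0" --pt "-0.56 -3.99 0 0 0 0" --pt "-0.56 -3.99 0 0 0 0" --pt "-0.56 -3.99 0 0 0 0" --pt "-0.56 -3.99 0 0 0 0" --pt "-0.56 -3.99 0 0 0 0" --pt "-0.56 -3.99 0 0 0 0" --pt "-0.56 -3.99 0 0 0 0" --pt "-0.56 -3.99 0 0 0 0" --pt "-0.56 -3.99 0 0 0 0" --pt "-0.56 -3.99 0 0 0 0"

```text
clock: 23.37
tool_pos: [0.5281, -0.4586, 0.2839]
orientation: [180.0, -0.1, 166.2]
force: [0.9, -0.5, -0.4]
opening: 0.0868
gripper_force: 0.0
```

Request:
play_rows --pt "0 0 0.4 0 0 -6.4" --pt "0 0 0.4 0 0 -6.4" --pt "0 0 0.4 0 0 -6.4" --pt "0 0 0.4 0 0 -6.4" --pt "0 0 0.4 0 0 -6.4" --pt "0 0 0.4 0 0 -6.4" --pt "0 0 0.4 0 0 -6.4" --pt "0 0 0.4 0 0 -6.4" --pt "0 0 0 0 0 -6.4" --pt "0 0 0 0 0 -6.4" --pt "0 0 0 0 0 0" --pt "0 0 0 0 0 0"

```text
clock: 24.37
tool_pos: [0.5286, -0.4566, 0.2521]
orientation: [179.9, -0.0, -130.0]
force: [0.2, 0.4, 0.3]
opening: 0.087
gripper_force: 0.0
```

```bash
python3 -c "
from h import *
c,y=lid(.038); go(c,.026,y)"
```

```text
lid [ 297  160   60  109 6340] [ 0.529  -0.4573] size [117.6  63.2] yaw 49.96
tool delta cm x 0.03 y -0.07 z 22.64 turn -0.0 obs [ 0.5287 -0.4566  0.2524] -130.04 0.0869 0.0
```

Request:
play_rows --pt "0 -0.1 3 0 0 0" --pt "0 0 4 0 0 0" --pt "0 0 4 0 0 0" --pt "0 0 4 0 0 0" --pt "0 0 3.5 0 0 0" --pt "0 0 2 0 0 0" --pt "0 0 1.3 0 0 0" --pt "0 0 0.8 0 0 0" --pt "0 0 0 0 0 0" --pt "0 0 0 0 0 0"

```text
clock: 25.25
tool_pos: [0.5302, -0.4578, 0.0281]
orientation: [-179.9, -0.0, -129.8]
force: [0.2, -0.0, 1.0]
opening: 0.0868
gripper_force: 0.0
```

Request:
play_rows --pt "0 0 0 0 0 0" --pt "0 0 0 0 0 0" --pt "0 0 0 0 0 0" --pt "0 0 0 0 0 0" --pt "0 0 0 0 0 0" --pt "0 0 0 0 0 0" --pt "0 0 0 0 0 0" --pt "0 0 -2 0 0 0" --pt "0 0 -3 0 0 0" --pt "0 0 -4 0 0 0" --pt "0 0 -4 0 0 0" --pt "0 0 -4 0 0 0" --pt "0 0 0 0 0 0" --pt "0 0 0 0 0 0" --grip 0

```text
clock: 26.42
tool_pos: [0.5309, -0.458, 0.2005]
orientation: [-179.7, 0.1, -129.8]
force: [0.1, 1.5, -2.8]
opening: 0.0621
gripper_force: 30.0
```

```bash
python3 -c "
from h import *
go((.574,-.0163),.119,-13.8)"
```

```text
tool delta cm x -36.70 y 24.97 z 8.15 turn 64.0 obs [ 0.5309 -0.458   0.2005] -129.81 0.0621 30.0
```

Request:
play_rows --pt "-3.06 2.08 0 0 0 0" --pt "-3.06 2.08 0 0 0 0" --pt "-3.06 2.08 0 0 0 0" --pt "-3.06 2.08 0 0 0 0" --pt "-3.06 2.08 0 0 0 0" --pt "-3.06 2.08 0 0 0 0" --pt "-3.06 2.08 0 0 0 0" --pt "-3.06 2.08 0 0 0 0" --pt "-3.06 2.08 0 0 0 0" --pt "-3.06 2.08 0 0 0 0" --pt "-3.06 2.08 0 0 0 0" --pt "-3.06 2.08 0 0 0 0"

```text
clock: 27.42
tool_pos: [0.5718, -0.0137, 0.1955]
orientation: [179.9, -0.1, -129.8]
force: [0.2, 0.1, -1.6]
opening: 0.0621
gripper_force: 30.0
```

Request:
play_rows --pt "0 0 0 0 0 6.4" --pt "0 0 0 0 0 6.4" --pt "0 0 0 0 0 6.4" --pt "0 0 0 0 0 6.4" --pt "0 0 0 0 0 6.4" --pt "0 0 0 0 0 6.4" --pt "0 0 0 0 0 6.4" --pt "0 0 0 0 0 6.4" --pt "0 0 0 0 0 6.4" --pt "0 0 0 0 0 6.4" --pt "0 0 0 0 0 0" --pt "0 0 0 0 0 0" --pt "0 0 0 0 0 0"

```text
clock: 28.5
tool_pos: [0.5725, -0.0155, 0.1962]
orientation: [-180.0, -0.1, 166.4]
force: [-0.3, -0.0, -1.4]
opening: 0.0614
gripper_force: 30.0
```

Run:
```python
from h import *
go((.574,-.0163),.1190,-13.8)
s=save('wrist','w8'); t=save('side','s8')
cv2.imwrite('pics/w8s.png',np.hstack([cv2.resize(s['frame'],(400,300)),cv2.resize(t['frame'][160:310,250:450],(400,300))])[:,:,::-1])
```

```text
tool delta cm x -0.17 y -0.04 z 7.72 turn 0.2 obs [ 0.5725 -0.0155  0.1962] 166.39 0.0614 30.0
```

View pics/w8s.png

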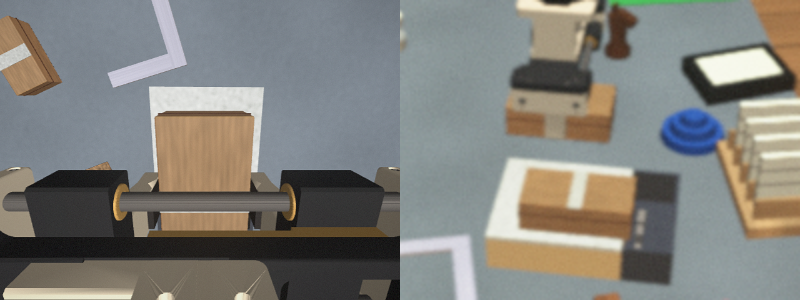

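Request:
play_rows --pt "-0.15 0 2 0 0 0" --pt "0 0 2 0 0 0" --pt "0 0 1.5 0 0 0" --pt "0 0 1 0 0 0" --pt "0 0 0.6 0 0 0" --pt "0 0 0.4 0 0 0" --pt "0 0 0.15 0 0 0" --pt "0 0 0 0 0 0" --pt "0 0 0 0 0 0" --pt "0 0 0 0 0 0"

```text
clock: 29.43
tool_pos: [0.5748, -0.0157, 0.1213]
orientation: [180.0, 0.1, 166.2]
force: [-0.5, -0.4, -1.7]
opening: 0.0623
gripper_force: 30.0
```

Request:
play_rows --pt "0 0 0 0 0 0" --pt "0 0 0 0 0 0" --pt "0 0 0 0 0 0" --pt "0 0 0 0 0 0" --pt "0 0 0 0 0 0" --pt "0 0 0 0 0 0" --pt "0 0 -1.5 0 0 0" --pt "0 0 -3 0 0 0" --pt "0 0 -4 0 0 0" --pt "0 0 -4 0 0 0" --pt "0 0 -4 0 0 0" --pt "0 0 -3 0 0 0" --pt "0 0 0 0 0 0" --pt "0 0 0 0 0 0" --grip 8.7

```text
clock: 30.6
tool_pos: [0.5751, -0.0156, 0.3179]
orientation: [179.9, 0.2, 166.2]
force: [0.3, 0.1, -0.7]
opening: 0.0866
gripper_force: 0.0
```

Run:
```python
from h import *
s=save('wrist','w9'); cv2.imwrite('pics/w9s.png',s['frame'][:,:,::-1])
for n in ['wrist','side']:
  if n!='wrist': snapshot(n)
  print(n,[(np.round(d['position'],3).tolist(),round(d['score'],2)) for d in spot_point(n,'case_1')])
go((.401,-.238),.25,8.6)
f=s['frame'].astype(int); m=(f[:,:,0]-f[:,:,2]>25).astype(np.uint8); m[278:]=0
n,l,st,ce=cv2.connectedComponentsWithStats(m)
for i in range(1,n):
  if st[i,4]>1000 and 250<ce[i][0]<400:
    c=max(cv2.findContours((l==i).astype(np.uint8),0,2)[0],key=cv2.contourArea).reshape(-1,2); print(st[i],cv2.minAreaRect((unproj(s,c,.130)[:,:2]*1000).astype(np.float32)))
```

```text
wrist [([0.399, -0.234, 0.002], 0.93), ([0.589, -0.045, 0.052], 0.84), ([0.578, -0.015, 0.088], 0.63)]
side [([0.576, -0.013, 0.089], 0.89), ([0.4, -0.234, 0.001], 0.73), ([0.589, -0.045, 0.051], 0.55)]
tool delta cm x 11.48 y -25.69 z 6.41 turn -22.4 obs [ 0.5738 -0.0159  0.3141] 166.18 0.087 0.0
[ 273  160   86   66 4617] ((546.4041748046875, -20.083744049072266), (82.59175109863281, 63.25703811645508), 76.28214263916016)
[ 276  229   82   49 3697] ((606.2557373046875, -34.72700881958008), (82.43663024902344, 51.64557647705078), 76.1567611694336)
```

View pics/w9s.png

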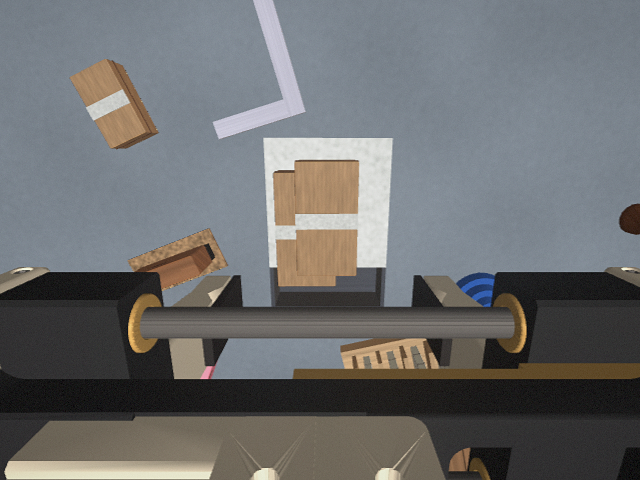

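The last view shows case 1 at (275..335, 170..285), knocked about 30 mm aside. Case 2, at (295..358, 160..276), overhangs it. I will set case 2 aside on the table, re-centre case 1, and stack again.

Request:
play_rows --pt "0 0 4 0 0 0" --pt "0 0 4 0 0 0" --pt "0 0 4 0 0 0" --pt "0 0 3.5 0 0 0" --pt "0 0 2 0 0 0" --pt "0 0 1.2 0 0 0" --pt "0 0 0.7 0 0 0" --pt "0 0 0 0 0 0" --pt "0 0 0 0 0 0"

```text
clock: 31.55
tool_pos: [0.5744, -0.0159, 0.1214]
orientation: [-180.0, -0.0, 166.2]
force: [-0.1, 0.6, 0.5]
opening: 0.0868
gripper_force: 0.0
```

Request:
play_rows --pt "0 0 0 0 0 0" --pt "0 0 0 0 0 0" --pt "0 0 0 0 0 0" --pt "0 0 0 0 0 0" --pt "0 0 0 0 0 0" --pt "0 0 0 0 0 0" --pt "0 0 0 0 0 0" --pt "0 0 -2 0 0 0" --pt "0 0 -3 0 0 0" --pt "0 0 -2 0 0 0" --pt "1.83 3.6 0 0 0 0" --pt "1.83 3.6 0 0 0 0" --pt "1.83 3.6 0 0 0 0" --pt "1.83 3.6 0 0 0 0" --pt "1.83 3.6 0 0 0 0" --pt "1.83 3.6 0 0 0 0" --pt "0 0 0 0 0 0" --pt "0 0 0 0 0 0" --grip 0

```text
clock: 33.05
tool_pos: [0.5185, 0.2222, 0.1911]
orientation: [-180.0, -0.0, 166.4]
force: [-0.4, -0.6, -0.9]
opening: 0.0617
gripper_force: 30.0
```

Run:
```python
from h import *
go((.519,.220),.0295,-13.8)
for n in ['side','top']:
  s=save(n,n+'10')
  print(n,[(np.round(d['position'],3).tolist(),round(d['score'],2)) for d in spot_point(n,'case_1')])
```

```text
tool delta cm x -0.10 y -0.20 z 16.16 turn 0.2 obs [0.5185 0.2222 0.1911] 166.39 0.0617 30.0
side [([0.591, -0.048, 0.054], 0.96), ([0.4, -0.236, -0.001], 0.88), ([0.521, 0.223, 0.159], 0.85)]
top [([0.59, -0.044, 0.051], 0.94), ([0.522, 0.22, 0.163], 0.86), ([0.403, -0.237, 0.0], 0.65)]
```

Request:
play_rows --pt "0 0 3.5 0 0 0" --pt "0 0 3.5 0 0 0" --pt "0 0 3.5 0 0 0" --pt "0 0 2.5 0 0 0" --pt "0 0 1.5 0 0 0" --pt "0 0 0.8 0 0 0" --pt "0 0 0.6 0 0 0" --pt "0 0 0.15 0 0 0" --pt "0 0 0 0 0 0" --pt "0 0 0 0 0 0"

```text
clock: 34.08
tool_pos: [0.52, 0.2204, 0.0322]
orientation: [179.9, 0.1, 166.2]
force: [-0.1, -0.1, -1.2]
opening: 0.0618
gripper_force: 30.0
```

Request:
play_rows --pt "0 0 0 0 0 0" --pt "0 0 0 0 0 0" --pt "0 0 0 0 0 0" --pt "0 0 0 0 0 0" --pt "0 0 0 0 0 0" --pt "0 0 0 0 0 0" --pt "0 0 -1.5 0 0 0" --pt "0 0 -3 0 0 0" --pt "0 0 -4 0 0 0" --pt "0 0 -4 0 0 0" --pt "0 0 -4 0 0 0" --pt "0 0 -4 0 0 0" --pt "0 0 -4 0 0 0" --pt "0 0 0 0 0 0" --pt "0 0 0 0 0 0" --grip 8.7

```text
clock: 35.33
tool_pos: [0.5202, 0.2208, 0.2791]
orientation: [179.7, 0.2, 166.2]
force: [-0.7, -0.1, -0.8]
opening: 0.087
gripper_force: 0.0
```

Run:
```python
from h import *
c,y=lid(.038)
go((.589,-.045),.29,-13.8)
```

```text
lid [ 298  158   56  102 5520] [0.5202 0.2196] size [ 62.9 117.5] yaw 166.11
tool delta cm x -13.11 y -24.10 z -1.32 turn -0.0 obs [0.5192 0.2203 0.2768] 166.18 0.087 0.0
```

Case 2 rests at (520,220) mm. I move back above case 1.

Request:
play_rows --pt "-1.87 -3.44 0 0 0 0" --pt "-1.87 -3.44 0 0 0 0" --pt "-1.87 -3.44 0 0 0 0" --pt "-1.87 -3.44 0 0 0 0" --pt "-1.87 -3.44 0 0 0 0" --pt "-1.87 -3.44 0 0 0 0" --pt "-1.87 -3.44 0 0 0 0" --pt "0 0 0 0 0 0" --pt "0 0 0 0 0 0"

```text
clock: 36.13
tool_pos: [0.5883, -0.0472, 0.2737]
orientation: [-179.9, -0.2, 166.0]
force: [0.1, 0.6, -0.7]
opening: 0.0868
gripper_force: 0.0
```

```bash
cat >> h.py <<'E'
def mid(z,L):
    """lid seen over the plate: stitch the two brown halves; returns centre from far (visible) end and length L"""
    s=snapshot('wrist'); f=s['frame'].astype(int)
    m=(f[:,:,0]-f[:,:,2]>25).astype(np.uint8); m[278:]=0
    n,l,st,ce=cv2.connectedComponentsWithStats(m); P=[]
    for i in range(1,n):
        if st[i,4]>800 and 240<ce[i][0]<420:
            c=max(cv2.findContours((l==i).astype(np.uint8),0,2)[0],key=cv2.contourArea).reshape(-1,2)
            r=cv2.minAreaRect((unproj(s,c,z)[:,:2]*1000).astype(np.float32)); print(st[i],np.round(r[0],1),np.round(r[1],1),round(r[2],1))
            P.append(unproj(s,c,z)[:,:2])
    r=cv2.minAreaRect((np.vstack(P)*1000).astype(np.float32)); print('all',r)
E
python3 - <<'E'
from h import *
mid(.092,.132); go((.589,-.045),.079,-13.8)
print([(np.round(d['position'],3).tolist(),round(d['score'],2)) for d in spot_point('wrist','case_1')])
E
```

```text
[ 295  154   73   63 4427] [554.1 -35.7] [67.9 58.5] 76.4
[ 297  233   69   45 3045] [621.5 -51.8] [68.4 46.5] 76.0
all ((584.9608154296875, -42.984031677246094), (68.35909271240234, 121.9986343383789), 76.3271484375)
tool delta cm x -0.05 y 0.10 z 19.51 turn -0.1 obs [ 0.5883 -0.0459  0.2741] 166.06 0.0867 0.0
[([0.521, 0.221, -0.003], 0.92), ([0.59, -0.045, 0.05], 0.74), ([0.397, -0.235, -0.0], 0.63)]
```

Request:
play_rows --pt "-0.1 0.2 4 0 0 0" --pt "0 0 4 0 0 0" --pt "0 0 4 0 0 0" --pt "0 0 3.5 0 0 0" --pt "0 0 2 0 0 0" --pt "0 0 1.2 0 0 0" --pt "0 0 0.7 0 0 0" --pt "0 0 0 0 0 0" --pt "0 0 0 0 0 0"

```text
clock: 36.98
tool_pos: [0.5906, -0.0423, 0.0824]
orientation: [-180.0, 0.0, 166.3]
force: [0.2, 0.6, 0.5]
opening: 0.0869
gripper_force: 0.0
```

Request:
play_rows --pt "0 0 0 0 0 0" --pt "0 0 0 0 0 0" --pt "0 0 0 0 0 0" --pt "0 0 0 0 0 0" --pt "0 0 0 0 0 0" --pt "0 0 0 0 0 0" --pt "0 0 -0.8 0 0 0" --pt "0.8 0.8 0 0 0 0" --pt "0.8 0.8 0 0 0 0" --pt "0.6 0.75 0 0 0 0" --pt "0 0 0 0 0 0" --pt "0 0 0 0 0 0" --pt "0 0 0.5 0 0 0" --pt "0 0 0.25 0 0 0" --pt "0 0 0 0 0 0" --pt "0 0 0 0 0 0" --pt "0 0 0 0 0 0" --grip 0

```text
clock: 38.4
tool_pos: [0.5748, -0.015, 0.0829]
orientation: [180.0, 0.0, 166.2]
force: [-3.7, 2.8, 7.3]
opening: 0.0677
gripper_force: 30.0
```

Request:
play_rows --pt "0 0 0 0 0 0" --pt "0 0 0 0 0 0" --pt "0 0 0 0 0 0" --pt "0 0 0 0 0 0" --pt "0 0 0 0 0 0" --pt "0 0 0 0 0 0" --pt "0 0 -1.5 0 0 0" --pt "0 0 -3 0 0 0" --pt "0 0 -4 0 0 0" --pt "0 0 -4 0 0 0" --pt "0 0 -4 0 0 0" --pt "0 0 -4 0 0 0" --pt "0 0 0 0 0 0" --pt "0 0 0 0 0 0" --grip 8.7

```text
clock: 39.57
tool_pos: [0.5758, -0.0149, 0.2906]
orientation: [179.8, 0.3, 166.2]
force: [0.3, 0.0, -0.5]
opening: 0.087
gripper_force: 0.0
```

Run:
```python
from h import *
mid(.092,.132); go((.5202,.2196),.2885,-13.8)
for n in ['wrist','side']:
  if n=='side': snapshot(n)
  print([(np.round(d['position'],3).tolist(),round(d['score'],2)) for d in spot_point(n,'case_1')])
```

```text
[ 291  150   70   60 4083] [538.4  -7. ] [67.9 58.1] 76.2
[ 294  225   65   52 3343] [610.3 -24.5] [67.9 56.5] 76.2
all ((573.9943237304688, -15.685867309570312), (67.9041976928711, 131.41661071777344), 76.28056335449219)
tool delta cm x 10.90 y 21.48 z -0.02 turn -0.0 obs [ 0.5747 -0.015   0.2883] 166.18 0.0869 0.0
[([0.52, 0.221, -0.005], 0.84), ([0.573, -0.016, 0.05], 0.83), ([0.398, -0.236, 0.002], 0.62)]
[([0.525, 0.222, 0.0], 0.69), ([0.575, -0.017, 0.05], 0.64), ([0.401, -0.237, 0.001], 0.58), ([0.61, -0.241, 0.002], 0.16)]
```

Request:
play_rows --pt "1.82 3.58 0 0 0 0" --pt "1.82 3.58 0 0 0 0" --pt "1.82 3.58 0 0 0 0" --pt "1.82 3.58 0 0 0 0" --pt "1.82 3.58 0 0 0 0" --pt "1.82 3.58 0 0 0 0" --pt "0 0 0 0 0 0" --pt "0 0 4 0 0 0" --pt "0 0 4 0 0 0" --pt "0 0 4 0 0 0" --pt "0 0 4 0 0 0" --pt "0 0 4 0 0 0" --pt "0 0 3 0 0 0" --pt "0 0 2 0 0 0" --pt "0 0 0.6 0 0 0" --pt "0 0 0.5 0 0 0" --pt "0 0 0 0 0 0" --pt "0 0 0 0 0 0"

```text
clock: 41.27
tool_pos: [0.5204, 0.2199, 0.0274]
orientation: [180.0, 0.0, 166.2]
force: [0.0, -0.1, 0.8]
opening: 0.0868
gripper_force: 0.0
```

Request:
play_rows --pt "0 0 0 0 0 0" --pt "0 0 0 0 0 0" --pt "0 0 0 0 0 0" --pt "0 0 0 0 0 0" --pt "0 0 0 0 0 0" --pt "0 0 0 0 0 0" --pt "0 0 0 0 0 0" --pt "0 0 -2 0 0 0" --pt "0 0 -3 0 0 0" --pt "0 0 -3 0 0 0" --pt "0 0 -3 0 0 0" --pt "0 0 -3 0 0 0" --pt "0 0 -2 0 0 0" --pt "0 0 0 0 0 0" --pt "0 0 0 0 0 0" --pt "0 0 0 0 0 0" --pt "0 0 0 0 0 0" --grip 0

```text
clock: 42.68
tool_pos: [0.5191, 0.219, 0.1851]
orientation: [-179.9, -0.1, 166.2]
force: [1.3, 0.2, -0.9]
opening: 0.0619
gripper_force: 30.0
```

Run:
```python
from h import *
go((.574,-.0157),.1205,-13.8)
for n in ['side']:
  snapshot(n)
  print([(np.round(d['position'],3).tolist(),round(d['score'],2)) for d in spot_point(n,'case_1')])
```

```text
tool delta cm x -10.94 y -21.48 z 6.46 turn -0.0 obs [0.5191 0.219  0.1851] 166.17 0.0619 30.0
[([0.52, 0.219, 0.156], 0.79), ([0.577, -0.018, 0.052], 0.76), ([0.402, -0.235, -0.002], 0.69)]
```

Request:
play_rows --pt "-1.82 -3.58 0 0 0 0" --pt "-1.82 -3.58 0 0 0 0" --pt "-1.82 -3.58 0 0 0 0" --pt "-1.82 -3.58 0 0 0 0" --pt "-1.82 -3.58 0 0 0 0" --pt "-1.82 -3.58 0 0 0 0" --pt "0 0 0 0 0 0" --pt "0 0 0 0 0 0" --pt "0 0 0 0 0 0"

```text
clock: 43.53
tool_pos: [0.5743, -0.0155, 0.1857]
orientation: [-180.0, -0.1, 166.1]
force: [-0.7, -0.1, -0.9]
opening: 0.0621
gripper_force: 30.0
```

Run:
```python
from h import *
go((.574,-.0157),.1195,-13.8)
snapshot('side')
print([(np.round(d['position'],3).tolist(),round(d['score'],2)) for d in spot_point('side','case_1')])
```

```text
tool delta cm x 0.03 y -0.03 z 6.62 turn -0.1 obs [ 0.5743 -0.0155  0.1857] 166.11 0.0621 30.0
[([0.399, -0.236, 0.001], 0.86), ([0.574, -0.015, 0.156], 0.65), ([0.575, -0.014, 0.055], 0.6), ([0.383, -0.03, -0.006], 0.31)]
```

Request:
play_rows --pt "0 0 2 0 0 0" --pt "0 0 2 0 0 0" --pt "0 0 1.2 0 0 0" --pt "0 0 0.8 0 0 0" --pt "0 0 0.4 0 0 0" --pt "0 0 0.2 0 0 0" --pt "0 0 0 0 0 0" --pt "0 0 0 0 0 0" --pt "0 0 0 0 0 0"

```text
clock: 44.38
tool_pos: [0.5751, -0.0149, 0.1214]
orientation: [180.0, 0.1, 166.2]
force: [-0.3, 0.6, -1.3]
opening: 0.0616
gripper_force: 30.0
```

Request:
play_rows --pt "0 0 0 0 0 0" --pt "0 0 0 0 0 0" --pt "0 0 0 0 0 0" --pt "0 0 0 0 0 0" --pt "0 0 0 0 0 0" --pt "0 0 0 0 0 0" --pt "0 0 -1.5 0 0 0" --pt "0 0 -3 0 0 0" --pt "0 0 -4 0 0 0" --pt "0 0 -4 0 0 0" --pt "0 0 -4 0 0 0" --pt "0 0 -3 0 0 0" --pt "0 0 0 0 0 0" --pt "0 0 0 0 0 0" --grip 8.7

```text
clock: 45.55
tool_pos: [0.5753, -0.015, 0.3179]
orientation: [179.9, 0.2, 166.2]
force: [0.2, 0.1, -0.8]
opening: 0.0872
gripper_force: 0.0
```

Run:
```python
from h import *
mid(.130,.117); go((.400,-.2375),.25,8.6)
for n in ['wrist','side']:
  if n=='side': snapshot(n)
  print([(np.round(d['position'],3).tolist(),round(d['score'],2)) for d in spot_point(n,'case_1')])
```

```text
[ 294  150   66   64 4030] [538.9  -6.5] [61.9 60.2] 76.2
[ 296  229   62   47 2848] [608.  -23.6] [61.9 49.4] 76.2
all ((570.8106079101562, -14.417648315429688), (61.91025161743164, 125.9700927734375), 76.19608306884766)
tool delta cm x 11.63 y -25.77 z 6.60 turn -22.4 obs [ 0.5745 -0.0151  0.316 ] 166.18 0.087 0.0
[([0.398, -0.234, 0.001], 0.85), ([0.577, -0.015, 0.088], 0.75)]
[([0.577, -0.019, 0.053], 0.98), ([0.573, -0.013, 0.091], 0.94), ([0.402, -0.237, -0.0], 0.75), ([0.572, -0.013, 0.0], 0.52)]
```

Request:
play_rows --pt "1.66 -3.68 0 0 0 0" --pt "1.66 -3.68 0 0 0 0" --pt "1.66 -3.68 0 0 0 0" --pt "1.66 -3.68 0 0 0 0" --pt "1.66 -3.68 0 0 0 0" --pt "1.66 -3.68 0 0 0 0" --pt "1.66 -3.68 0 0 0 0" --pt "0 0 1.6 0 0 -5.6" --pt "0 0 1.6 0 0 -5.6" --pt "0 0 1.6 0 0 -5.6" --pt "0 0 1.6 0 0 -5.6" --pt "0 0 0 0 0 0" --pt "0 0 0 0 0 0" --pt "0 0 0 0 0 0"

```text
clock: 46.92
tool_pos: [0.4006, -0.2377, 0.252]
orientation: [-180.0, -0.0, -171.6]
force: [0.5, -0.2, 0.1]
opening: 0.0868
gripper_force: 0.0
```

```bash
python3 -c "
from h import *
c,y=lid(.034); go(c,.025,y)"
```

```text
lid [ 304  171   48   82 3801] [ 0.398  -0.2379] size [89.  50.2] yaw 9.28
tool delta cm x 0.28 y 0.02 z 22.73 turn -0.8 obs [ 0.4008 -0.2377  0.2523] -171.54 0.0866 0.0
```

Request:
play_rows --pt "0.2 0 4 0 0 -0.8" --pt "0 0 4 0 0 0" --pt "0 0 4 0 0 0" --pt "0 0 4 0 0 0" --pt "0 0 3 0 0 0" --pt "0 0 2 0 0 0" --pt "0 0 1.1 0 0 0" --pt "0 0 0.7 0 0 0" --pt "0 0 0 0 0 0" --pt "0 0 0 0 0 0" --pt "0 0 0 0 0 0"

```text
clock: 47.88
tool_pos: [0.3994, -0.238, 0.0247]
orientation: [-180.0, 0.1, -170.6]
force: [-0.0, 0.2, 0.4]
opening: 0.0869
gripper_force: 0.0
```

Request:
play_rows --pt "0 0 0 0 0 0" --pt "0 0 0 0 0 0" --pt "0 0 0 0 0 0" --pt "0 0 0 0 0 0" --pt "0 0 0 0 0 0" --pt "0 0 0 0 0 0" --pt "0 0 0 0 0 0" --pt "0 0 0 0 0 0" --pt "0 0 -2 0 0 0" --pt "0 0 -4 0 0 0" --pt "0 0 -4 0 0 0" --pt "0 0 -4 0 0 0" --pt "0 0 -4 0 0 0" --pt "0 0 -2 0 0 0" --pt "0 0 0 0 0 0" --pt "0 0 0 0 0 0" --pt "0 0 0 0 0 0" --grip 0

```text
clock: 49.3
tool_pos: [0.3976, -0.2376, 0.2227]
orientation: [179.9, -0.1, -170.6]
force: [-0.1, -0.2, -1.5]
opening: 0.0495
gripper_force: 30.0
```

```bash
python3 -c "
from h import *
go((.5745,-.0157),.155,-13.8)"
```

```text
tool delta cm x -21.07 y 19.01 z 6.77 turn 23.2 obs [ 0.3976 -0.2376  0.2227] -170.63 0.0495 30.0
```

Request:
play_rows --pt "-3.01 2.71 0 0 0 0" --pt "-3.01 2.71 0 0 0 0" --pt "-3.01 2.71 0 0 0 0" --pt "-3.01 2.71 0 0 0 0" --pt "-3.01 2.71 0 0 0 0" --pt "-3.01 2.71 0 0 0 0" --pt "-3.01 2.71 0 0 0 0" --pt "0 0 0 0 0 5.8" --pt "0 0 0 0 0 5.8" --pt "0 0 0 0 0 5.8" --pt "0 0 0 0 0 5.8" --pt "0 0 0 0 0 0" --pt "0 0 0 0 0 0" --pt "0 0 0 0 0 0"

```text
clock: 50.47
tool_pos: [0.5748, -0.0164, 0.2225]
orientation: [-179.9, -0.1, 166.4]
force: [-0.0, -0.5, -0.9]
opening: 0.0499
gripper_force: 30.0
```

Run:
```python
from h import *
go((.5745,-.0157),.1555,-13.8)
snapshot('side')
print([(np.round(d['position'],3).tolist(),round(d['score'],2)) for d in spot_point('side','case_1')])
```

```text
tool delta cm x 0.05 y 0.06 z 6.70 turn 0.2 obs [ 0.5748 -0.0164  0.2225] 166.37 0.0499 30.0
[([0.58, -0.011, 0.089], 0.97), ([0.574, -0.015, 0.204], 0.83), ([0.576, -0.016, 0.052], 0.71)]
```

Request:
play_rows --pt "0.05 0.05 2 0 0 0" --pt "0 0 2 0 0 0" --pt "0 0 1.2 0 0 0" --pt "0 0 0.8 0 0 0" --pt "0 0 0.5 0 0 0" --pt "0 0 0.2 0 0 0" --pt "0 0 0 0 0 0" --pt "0 0 0 0 0 0" --pt "0 0 0 0 0 0"

```text
clock: 51.32
tool_pos: [0.5754, -0.0156, 0.1574]
orientation: [180.0, 0.1, 166.2]
force: [1.2, 0.5, -1.2]
opening: 0.0501
gripper_force: 30.0
```

Request:
play_rows --pt "0 0 0 0 0 0" --pt "0 0 0 0 0 0" --pt "0 0 0 0 0 0" --pt "0 0 0 0 0 0" --pt "0 0 0 0 0 0" --pt "0 0 0 0 0 0" --pt "0 0 0 0 0 0" --pt "0 0 -1.5 0 0 0" --pt "0 0 -3 0 0 0" --pt "0 0 -4 0 0 0" --pt "0 0 -4 0 0 0" --pt "0 0 -3 0 0 0" --pt "0 0 0 0 0 0" --pt "0 0 0 0 0 0" --grip 8.7

```text
clock: 52.48
tool_pos: [0.5757, -0.0155, 0.3139]
orientation: [179.9, 0.2, 166.2]
force: [-0.6, 0.2, -1.8]
opening: 0.0869
gripper_force: 0.0
```

Request:
play_rows --pt "0 4 0 0 0 0" --pt "0 4 0 0 0 0" --pt "0 4 0 0 0 0" --pt "0 4 0 0 0 0" --pt "0 4 0 0 0 0" --pt "0 4 0 0 0 0" --pt "0 4 0 0 0 0" --pt "0 0 0 0 0 0" --pt "0 0 0 0 0 0" --pt "0 0 0 0 0 0"

```text
clock: 53.32
tool_pos: [0.6413, 0.2562, 0.3097]
orientation: [-179.9, -0.1, 166.2]
force: [-0.1, -0.4, 0.1]
opening: 0.0872
gripper_force: 0.0
```

Run:
```python
from h import *
a=save('side','s20'); b=save('top','t20')
cv2.imwrite('pics/fin.png',np.hstack([cv2.resize(a['frame'][180:380,250:450],(400,400)),cv2.resize(b['frame'][160:280,280:460],(400,400))])[:,:,::-1])
for n in ['top','side']:
  for t in('case_1','chip_1','scraper'): print(n,t,[(np.round(d['position'],3).tolist(),round(d['score'],2)) for d in spot_point(n,t)])
o=get_obs();print(o['clock'],o['tool_pos'])
```

```text
top case_1 [([0.575, -0.016, 0.05], 0.78), ([0.58, -0.018, 0.134], 0.66), ([0.578, -0.017, 0.094], 0.63)]
top chip_1 [([0.662, -0.04, 0.015], 0.61), ([0.657, -0.076, 0.012], 0.53), ([0.671, -0.012, 0.015], 0.51)]
top scraper [([0.609, -0.238, 0.004], 0.9), ([0.764, -0.247, 0.001], 0.81)]
side case_1 [([0.575, -0.014, 0.129], 0.87), ([0.573, -0.018, 0.051], 0.68)]
side chip_1 [([0.662, -0.037, 0.009], 0.56), ([0.667, -0.014, 0.012], 0.4), ([0.388, -0.032, 0.002], 0.19)]
side scraper [([0.764, -0.247, 0.001], 0.76), ([0.609, -0.237, 0.004], 0.75)]
53.7167 [0.64175527 0.25548378 0.31203544]
```

View pics/fin.png

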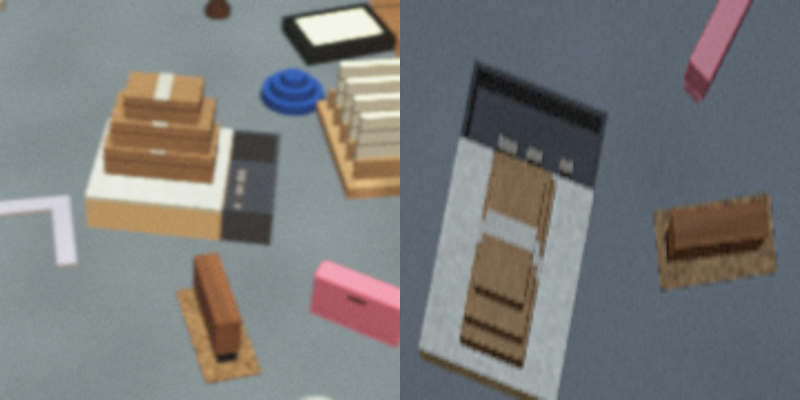

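The column is square and centred, the chips are in the trough and the scraper is on its pad. I hand it in.

```bash
python3 -c "
from plant import *
print(close_job())"
```

```text
the job is handed in; nothing more can be done
None
```

The job is handed in, with no verdict returned: three chips wiped into the trough, the scraper back upright on its pad, and the three cases present (1, 2 and 4) stacked on the middle of the plate; case 1 was knocked aside mid-run, so I re-centred it and restacked.

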